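Tap the block down onto its parallels in the vise

TASK

The aluminium block in the machine vise is standing proud of the two steel parallels under it. Pick up the brass drift, and with its foot tap or press the block firmly down until it is fully seated and the parallels are pinched tight and can no longer slide. Touch the vise and block only with the drift, then stand the drift upright on the bare table again and let go.

Things in the scene. Friction and masses are not known exactly. Their poses are not given: they have to be found in the camera images.
- vise: Low grey machine vise fixed to the table, 165 x 92 mm, jaw tops 72 mm above the table. Jaws close along its x; a screw with cross bar sticks out to 125 mm on its -x side. Origin on the table, exactly under the centre of the block it holds; z up. Block: aluminium, 40 (x) x 84 (y) x 35 mm high, flat top, whose height above the table is 85 mm plus joint block (85 mm when seated).
- block (a joint): Height of the block above its seat on the parallels, m: 0.008 to 0.014 at the start, 0 when it sits on them (a little below 0 pressed hard). It slides straight down with about 8 N of jaw friction, stays where left, and stops hard at the seat. 14 to 25 N downward at the seat pinches the parallels.
- parallel_1: One of two like loose steel parallels, 8 x 120 x 20 mm, on edge on the vise bed (30 mm above the table) along the jaws under the block, this one 13.5 mm to the -x side of the middle, the other 13.5 mm to +x. Their ends show beyond the jaws. Origin at the centre of its underside. Not to be handled.
- drift: Solid brass round bar 95 mm tall standing on the table: foot 36 mm in diameter, 28 mm high, tapering to a 26 mm shank from 36 mm up to the flat top. 0.25 to 0.5 kg. Origin at the centre of the foot's underside, z along the bar (up). A wider steel pipe offcut, a slim hollow copper nozzle and a bolt stand about too.
Mind the look-alikes: they are no part of the job. Of the things that look like the drift, take the one that is farthest from the robot's base at the start.

How it is judged:
By the outcome, as a careful person would: the job done as asked, in the order asked, and still so for the second after the job is handed in, with the robot touching nothing.
It also fails if it takes over 45 s, if anything falls off the work surface, if the arm or the gripper's body presses on something with over 40 N, if the wrist force passes 120 N, or if a joint passes its speed limit or range.

ROBOT

A 6-joint arm with a two-finger parallel gripper is mounted at the origin on a cart in front of the work surface, level with it; the furniture and walls round the work are solid. World frame = base frame: x ahead of the robot, y to its left, z up, the work surface at z = 0. Lengths are in m, angles in rad, forces in N, time in s.
With the tool pointing down it reaches from about 0.4 to 0.925 m from the base axis. Payload 12.5 kg.
Tool frame: the origin (TCP) lies between the finger pads; the fingertips stand 11 mm ahead of it and the grasp point (between the pads) lies 8 mm behind it; z points along the fingers, y is the line along which they close (so a half turn about z gives the same grasp; the last joint's range is limited). The gripper opens to 95 mm and grips with 3 to 60 N. Pads are 20 mm wide; open, the fingers measure 119 mm over their backs; the gripper's body (75 mm by 180 mm) begins 59 mm behind the grasp point.
Start: joints at [-1.38, 0.491, 1.559, -0, 1.092, -0.106], TCP at [0.183, -0.598, 0.226] pointing down, gripper open.
Joint ranges: [-3.1, 3.1], [-0.84, 2.19], [0.05, 2.79], [-1.13, 4.28], [0.06, 2.93], [-2.69, 2.69]. Speed limits (rad/s): [2.22, 2.22, 2.79, 3.14, 3.14, 3.14].

INTERFACE

Orientations are given as a rotation vector (axis times angle).
In Python, from rig import bot gives the robot as it stands.
- The arm moves only by the tool play_rows, never from a script. Its argument "deltas" is a list that holds one entry, the list of rows, each a list of 7 numbers: the closure, from -1 (fully open) to 1 (shut), then the shift along the world's x, y, z scaled (see below), then the turn, a rotation vector about the world's x, y, z scaled (see below). In form: [[[claw, dx, dy, dz, wx, wy, wz], ...]]. A call has 1 to 8 rows; each row is the pose to reach, as a shift and turn from the pose commanded when the call began, turning the shorter way round; what a row does not reach only later rows make up. The controller multiplies each number of a shift by 0.25 m and each number of a turn by pi rad. A row lasts 1/12 s, in which the tool goes at most 41.7 mm and 7.16 degrees, less where a joint would pass 70% of its speed; a pose out of reach is approached as far as the arm can. A call with a number of a shift or a turn outside -1 to 1 is refused whole. A call with a gripper value outside its range is refused whole. The fingers move at their own pace and stop on an object; the grip force is fixed at half the most. Time passes only in rows, so rows that repeat a pose let the fingers close. It gives the time, the measured TCP pose, the force, the opening and the grip force at its end, in the units of the state.
- bot.get_obs(): the state, without advancing time (a new reading comes with each control period).
- bot.get_image(name): name is "scene" or "top"; returns (picture, depth): 480x640x3 uint8, red, green, blue; 480x640 float32, m along the optical axis (not along the pixel's ray), 0 where there is no reading.
- bot.camera_params(name): a dict with "fovy" (degrees; the focal length in pixels is half the picture's height over the tangent of half this angle, whatever the lens; pixels are square), "cx", "cy" (the principal point, pixels), "R" (3x3) and "t" (3): a world point X has camera coordinates R X + t. Camera axes: x right, y down, z forward; pixel columns grow to the right and rows downward; lengths in m; the calibration is good to about 2 mm. A picture is of the moment at which its call begins. camera_params takes no time and is no camera call.
- bot.hand_in(): hands the job in; it is judged then, once.
Trained networks look in the newest picture that a camera, given by its name, has taken for a name from the list of things; names that differ only in an ending like _2 or _b are one class to them, and where a whole thing is asked for, a point or a joint stands for the part that bears it (a point fixed in the world has none). Each returns a list of dicts, best first, with "p" (0 to 1); they miss things now and then, are a little off and sometimes report something else, mostly with a low value. They report only what shows in the picture. A call takes as long as a camera call. They do not tell look-alikes from the thing itself.
- bot.boxes_of(camera, name): "point" ([row, column] in pixels, amid what is visible of it).
- bot.outline_of(camera, name): "pixels" (480x640 bool, what is visible of it) and "point" ([row, column] in pixels, amid what is visible of it).
- bot.mark_of(camera, name): "point" ([row, column] in pixels: a listed point, or the origin of a listed thing).
The state is a dict: "time": time; "joint_pos": joint angles; "joint_vel": joint speeds; "joint_torque": joint torques, N m; "ee_pos": TCP position; "tool_rot": TCP orientation; "wrist_force": force on the tool from outside, world axes, zero at the start; "torque": the same for the moment, N m; "grip_width": opening from 0.0 (shut) to 1.0 (fully open); "gripper_force": force on a finger pad.
Only numpy, scipy, OpenCV 4.12 (cv2) and the standard library are available. Lean on these libraries where they do the work, as an engineer would, in place of code of your own. Each camera call takes 0.05 s, during which the arm holds its last target. There are 200 camera calls.

## Working session

There is one attempt and no reset: what is moved stays moved. The work goes in short steps, Python scripts to look and compute and a tool call to move; the robot and the scene stay as the last step left them, time stands still between calls to the robot, and variables do not carry over. Pictures are saved under pics/ and viewed, at most 10 in all, crops included, and the job is handed in when it is done.

Besides the shell and the picture viewer there is one more tool, called after "Emit:" as name([rows], argument=value, ...), one row to a line, values as JSON. play_rows: Moves the arm, as the interface text tells. Its arguments: {"type":"object","properties":{"deltas":{"type":"array"}},"required":["deltas"]}

```bash
mkdir -p pics
cat > h.py <<'E'
import numpy as np, cv2
from rig import bot
def world(cam,depth):
    p=bot.camera_params(cam); f=240/np.tan(np.radians(p['fovy'])/2)
    v,u=np.mgrid[0:480,0:640]
    c=np.stack([(u-p['cx'])/f*depth,(v-p['cy'])/f*depth,depth],-1)
    W=(c-np.array(p['t']))@np.array(p['R']); W[depth<=0]=np.nan
    return W
def save(n,im): cv2.imwrite('pics/'+n,cv2.cvtColor(im,cv2.COLOR_RGB2BGR))
E
python3 - <<'E'
from h import *
for c in ('scene','top'):
    im,d=bot.get_image(c); save(c+'0.png',im); np.savez('/tmp/%s0.npz'%c,im=im,d=d)
    W=world(c,d)
    for n in ('drift','vise','block','parallel_1'):
        for o in bot.outline_of(c,n)[:5]:
            m=o['pixels']&np.isfinite(W[...,0]); P=W[m]
            print(c,n,round(o['p'],2),np.round(o['point']),m.sum(),np.round(np.median(P,0),3),np.round(np.percentile(P,2,0),3),np.round(np.percentile(P,98,0),3))
        print(c,n,[(round(o['p'],2),np.round(o['point'])) for o in bot.mark_of(c,n)[:4]])
print(bot.get_obs())
E
```

```text
scene drift 0.97 [229. 375.] 545 [ 0.518 -0.146  0.046] [ 0.507 -0.159  0.005] [ 0.534 -0.137  0.096]
scene drift 0.58 [241. 346.] 665 [ 0.522 -0.054  0.045] [ 0.511 -0.072  0.004] [ 0.54  -0.046  0.096]
scene drift 0.56 [216. 338.] 465 [ 0.623 -0.155  0.056] [ 0.614 -0.172  0.003] [ 0.638 -0.148  0.096]
scene drift [(0.86, array([259., 345.])), (0.75, array([236., 340.]))]
scene vise 0.87 [291. 267.] 5273 [0.499 0.212 0.056] [0.416 0.147 0.001] [0.606 0.244 0.098]
scene vise [(0.8, array([306., 265.]))]
scene block 0.7 [262. 262.] 1192 [0.526 0.19  0.092] [0.505 0.145 0.071] [0.562 0.224 0.099]Traceback (most recent call last):
  File "<stdin>", line 9, in <module>
ValueError: it knows: drift, parallel, vise
```

Run:
```python
from h import *
for c in ('top','scene'):
    im,d=bot.get_image(c); save(c+'1.png',im); np.savez('/tmp/%s1.npz'%c,im=im,d=d)
    W=world(c,d)
    for n in ('drift','vise','block','parallel'):
        if c=='scene' and n!='parallel': continue
        for o in bot.outline_of(c,n)[:5]:
            m=o['pixels']&np.isfinite(W[...,0]); P=W[m]
            print(c,n,round(o['p'],2),np.round(o['point']),m.sum(),np.round(np.median(P,0),3),np.round(np.percentile(P,2,0),3),np.round(np.percentile(P,98,0),3))
        try: print(c,n,[(round(o['p'],2),np.round(o['point'])) for o in bot.mark_of(c,n)[:4]])
        except ValueError as e: print(e)
print(bot.get_obs())
```

```text
top drift 0.85 [256. 381.] 298 [ 0.522 -0.152  0.072] [ 0.508 -0.171 -0.002] [ 0.541 -0.14   0.099]
top drift 0.74 [253. 335.] 231 [ 0.526 -0.064  0.093] [ 0.513 -0.08   0.024] [ 0.54  -0.049  0.1  ]
top drift 0.51 [203. 386.] 319 [ 0.624 -0.164  0.068] [ 0.613 -0.181  0.001] [ 0.643 -0.15   0.099]
top drift [(0.6, array([252., 336.])), (0.51, array([256., 382.]))]
top vise 0.78 [248. 214.] 4630 [0.53  0.176 0.07 ] [ 0.421  0.112 -0.   ] [0.613 0.239 0.1  ]
top vise [(0.67, array([249., 222.]))]
top block 0.76 [247. 216.] 891 [0.536 0.175 0.097] [0.51  0.136 0.078] [0.562 0.216 0.102]
it knows: drift, parallel, vise
top parallel 0.37 [262. 241.] 47 [0.507 0.135 0.05 ] [0.503 0.125 0.001] [0.544 0.237 0.054]
top parallel []
scene parallel 0.56 [294. 237.] 121 [0.538 0.236 0.042] [0.533 0.216 0.015] [0.562 0.242 0.051]
scene parallel []
{'time': 0.85, 'joint_pos': array([-1.37958088e+00,  4.90886649e-01,  1.55893760e+00, -1.03696750e-05,
        1.09170391e+00, -1.05590598e-01]), 'joint_vel': array([-0.00142064, -0.0003096 , -0.00079832, -0.00019864,  0.00126916,
        0.00064607]), 'joint_torque': array([ 2.17761364e-03, -6.12437153e+01, -2.58427835e+01,  6.94227638e-02,
        4.45235241e-02,  4.49456979e-05]), 'ee_pos': array([ 0.1828165 , -0.59766107,  0.22565627]), 'tool_rot': array([ 3.10699651e+00,  4.64510263e-01, -1.01058200e-05]), 'wrist_force': array([ 0.1925969 ,  0.10026929, -0.2875885 ]), 'torque': array([-0.02768212, -0.00917287,  0.03993559]), 'gripper_force': 0.0, 'grip_width': 1.0015761317464364}
```

View pics/scene0.png

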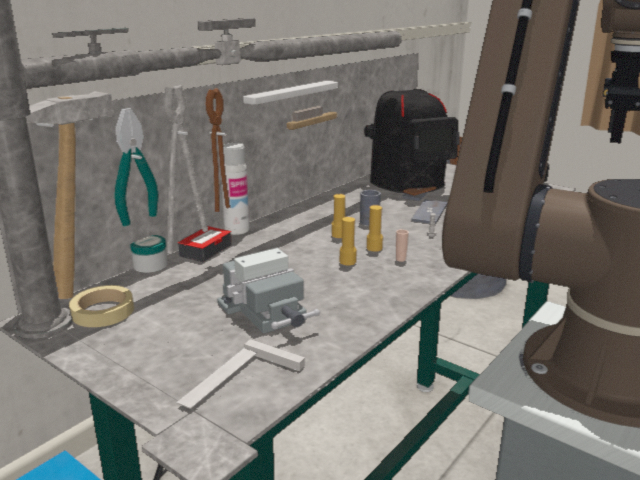

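View pics/top1.png

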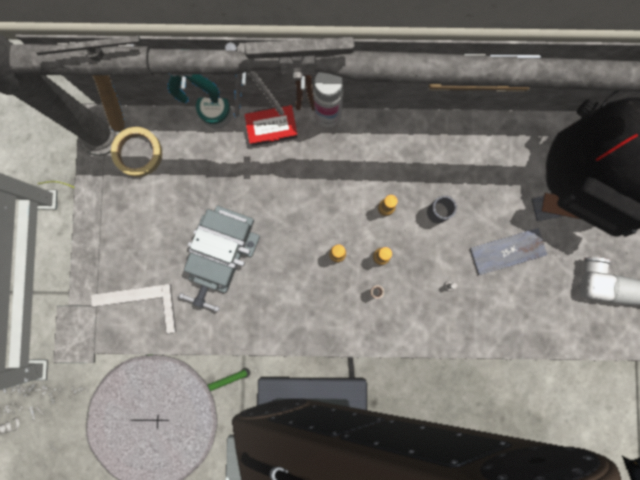

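The scene and top pictures show three brass bars that look like the drift. The pixels below are given as top (row, col) and scene (row, col).
- A: top (256,381), scene (229,375), at about (0.52,-0.15)
- B: top (253,335), scene (241,346), at about (0.53,-0.06)
- C: top (203,386), scene (216,338), at about (0.62,-0.16)

The copper nozzle at top (292,376), the pipe offcut at top (210,442) and the bolt at top (287,449) are different things. C is farthest from the base, so I choose C and check it in a close crop.

Run:
```python
from h import *
from scipy.optimize import least_squares
T=np.load('/tmp/top1.npz');S=np.load('/tmp/scene1.npz')
Wt=world('top',T['d']);Ws=world('scene',S['d'])
for n,x,y in (('A',.522,-.152),('B',.526,-.064),('C',.624,-.164)):
    for c,W in (('top',Wt),('scene',Ws)):
        near=np.hypot(W[...,0]-x,W[...,1]-y)<.035
        P=W[near&(W[...,2]>.088)&(W[...,2]<.11)]
        top=(P.min(0)+P.max(0))/2
        Q=W[near&(W[...,2]>.042)&(W[...,2]<.088)]
        f=least_squares(lambda p:np.hypot(Q[:,0]-p[0],Q[:,1]-p[1])-.013,[x,y],loss='soft_l1',f_scale=.002).x if len(Q)>10 else None
        F=W[near&(W[...,2]>.004)&(W[...,2]<.026)]
        g=least_squares(lambda p:np.hypot(F[:,0]-p[0],F[:,1]-p[1])-.018,[x,y],loss='soft_l1',f_scale=.002).x if len(F)>10 else None
        print(n,c,len(P),top.round(4),np.median(P,0).round(4),len(Q),f,len(F),g)
for W,c in ((Wt,'top'),(Ws,'scene')):
    m=(W[...,0]>.47)&(W[...,0]<.6)&(W[...,1]>.1)&(W[...,1]<.26)&(W[...,2]>.088)&(W[...,2]<.115)
    P=W[m]; print(c,'block z',np.percentile(P[:,2],[5,50,95]).round(4),cv2.minAreaRect(P[:,:2].astype(np.float32)*1000),np.median(P,0).round(4))
# pipe extents, max height between drift C and vise
m=(abs(Wt[...,0]-.62)<.06)&(abs(Wt[...,1]+.27)<.06)&(Wt[...,2]>.02); print('pipe',Wt[m].min(0),Wt[m].max(0))
a=cv2.resize(T['im'][180:320,180:460],None,fx=2.8,fy=2.8,interpolation=cv2.INTER_CUBIC)
b=cv2.resize(S['im'][180:280,310:450],None,fx=4,fy=4,interpolation=cv2.INTER_CUBIC)
save('crop.png',cv2.resize(np.vstack([cv2.copyMakeBorder(a[:,300:],0,0,0,560-484,cv2.BORDER_CONSTANT),b])[:,:560],None,fx=.75,fy=.75))
```

```text
A top 139 [ 0.5258 -0.1572  0.0945] [ 0.5258 -0.1566  0.0956] 31 [ 0.52626201 -0.15754799] 64 [ 0.52417055 -0.15758425]
A scene 78 [ 0.523  -0.1538  0.0928] [ 0.5223 -0.1505  0.0945] 246 [ 0.52512969 -0.15632731] 152 [ 0.52563254 -0.1562422 ]
B top 135 [ 0.5306 -0.0654  0.096 ] [ 0.5304 -0.0663  0.0956] 19 [ 0.53046542 -0.06574316] 56 [ 0.52519768 -0.06545089]
B scene 88 [ 0.5289 -0.0638  0.0925] [ 0.5255 -0.0586  0.0945] 271 [ 0.5295075  -0.06452498] 165 [ 0.52957653 -0.06472321]
C top 137 [ 0.6298 -0.1677  0.0952] [ 0.6289 -0.1676  0.0956] 51 [ 0.63033416 -0.16798062] 70 [ 0.62901974 -0.16595671]
C scene 70 [ 0.6275 -0.1653  0.0927] [ 0.6249 -0.1589  0.094 ] 225 [ 0.6292025 -0.1666282] 88 [ 0.62895943 -0.16676646]
top block z [0.0935 0.0972 0.1008] ((537.1791381835938, 177.44744873046875), (84.73216247558594, 39.94892501831055), 70.92650604248047) [0.5371 0.1767 0.0972]
scene block z [0.0892 0.0967 0.0984] ((535.3148193359375, 179.75408935546875), (86.7815933227539, 45.401527404785156), 71.3527603149414) [0.5296 0.1851 0.0967]
pipe [ 0.59815949 -0.30112877  0.02007323] [ 0.6457763  -0.25375842  0.08004714]
```

View pics/crop.png

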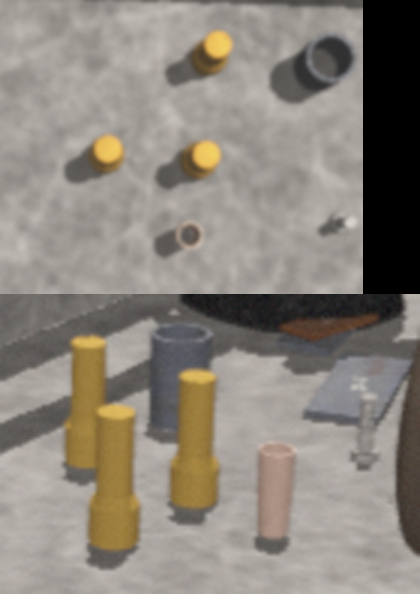

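The crop shows C as a solid brass bar with a foot, at crop (52,215) and (400,88). It stands apart from the hollow copper nozzle and the grey pipe. C is at about (0.630,-0.167) with its top at 0.0955. The block's centre is at about (0.537,0.178) with its top at about 0.097. Those heights and sizes fit the description, so I start the reach.

Emit:
play_rows([
  [[-0.4,0.9,0.86,0,0,0,0],[-0.4,0.9,0.86,0,0,0,0],[-0.4,0.9,0.86,0,0,0,0],[-0.4,0.9,0.86,0,0,0,0],[-0.4,0.9,0.86,0,0,0,0],[-0.4,0.9,0.86,0,0,0,0],[-0.4,0.9,0.86,0,0,0,0],[-0.4,0.9,0.86,0,0,0,0]],
])

```text
time: 1.52
ee_pos: [0.4103, -0.3796, 0.2259]
tool_rot: [-3.107, -0.468, -0.001]
wrist_force: [-0.8, 0.4, 1.0]
grip_width: 0.697
gripper_force: 0.0
```

Emit:
play_rows([
  [[-0.4,0.889,0.863,0,0,0,0],[-0.4,0.889,0.863,0,0,0,0],[-0.4,0.889,0.863,0,0,0,0],[-0.4,0.889,0.863,0,0,0,0],[-0.4,0.889,0.863,0,0,0,0],[-0.4,0.889,0.863,0,0,0,0],[-0.4,0.889,0.863,0,0,0,0],[-0.4,0.889,0.863,0,0,0,0]],
])

```text
time: 2.18
ee_pos: [0.6327, -0.1633, 0.2255]
tool_rot: [-3.106, -0.468, -0.001]
wrist_force: [-0.0, 0.2, -0.7]
grip_width: 0.698
gripper_force: 0.0
```

Emit:
play_rows([
  [[-0.4,0,0,-0.2,0,0,0],[-0.4,0,0,-0.2,0,0,0],[-0.4,0,0,-0.3,0,0,0],[-0.4,0,0,-0.4,0,0,0],[-0.4,0,0,-0.4,0,0,0]],
])

```text
time: 2.6
ee_pos: [0.6278, -0.1668, 0.1216]
tool_rot: [-3.104, -0.463, 0.01]
wrist_force: [-1.0, 0.2, -1.2]
grip_width: 0.697
gripper_force: 0.0
```

Emit:
play_rows([
  [[-0.4,0,0,-0.05,0,0,0],[-0.4,0,0,-0.13,0,0,0],[-0.4,0,0,-0.2,0,0,0],[-0.4,0,0,-0.26,0,0,0],[-0.4,0,0,-0.285,0,0,0],[-0.4,0,0,-0.285,0,0,0],[-0.4,0,0,-0.285,0,0,0]],
])

```text
time: 3.18
ee_pos: [0.6305, -0.1673, 0.0554]
tool_rot: [3.107, 0.464, 0.001]
wrist_force: [0.3, -0.1, 1.1]
grip_width: 0.697
gripper_force: 0.0
```

Position is right, with no contact. Closing.

Emit:
play_rows([
  [[-0.1,0,0,0,0,0,0],[0.2,0,0,0,0,0,0],[0.5,0,0,0,0,0,0],[1,0,0,0,0,0,0],[1,0,0,0,0,0,0],[1,0,0,0,0,0,0],[1,0,0,0,0,0,0],[1,0,0,0,0,0,0]],
])

```text
time: 3.85
ee_pos: [0.6301, -0.1669, 0.0545]
tool_rot: [3.107, 0.465, 0.0]
wrist_force: [-0.1, 0.4, 0.5]
grip_width: 0.267
gripper_force: 30.0
```

Emit:
play_rows([
  [[1,0,0,0.05,0,0,0],[1,0,0,0.15,0,0,0],[1,0,0,0.27,0,0,0],[1,0,0,0.4,0,0,0],[1,0,0,0.52,0,0,0],[1,0,0,0.58,0,0,0],[1,0,0,0.6,0,0,0],[1,0,0,0.6,0,0,0]],
])

```text
time: 4.52
ee_pos: [0.6301, -0.1669, 0.2058]
tool_rot: [3.106, 0.464, 0.003]
wrist_force: [-0.3, -0.1, -3.8]
grip_width: 0.271
gripper_force: 30.0
```

Run:
```python
from h import *
print(bot.get_obs()['wrist_force'],bot.get_obs()['ee_pos'])
im,d=bot.get_image('scene'); save('lift.png',im[60:300,200:520].repeat(2,0).repeat(2,1))
```

```text
[-0.3324465  -0.0673287  -3.77344789] [ 0.63013282 -0.16693571  0.20582029]
```

View pics/lift.png

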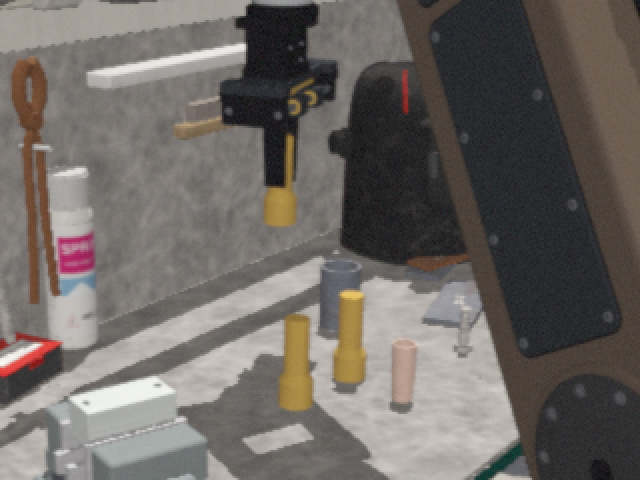

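The drift is upright in the fingers at crop (205,280), clear of everything, and weighs about 3.8 N. I move over the block next.

Emit:
play_rows([
  [[1,-0.03,0.11,0,0,0,0],[1,-0.07,0.25,0,0,0,0],[1,-0.11,0.4,0,0,0,0],[1,-0.15,0.55,0,0,0,0],[1,-0.186,0.69,0,0,0,0],[1,-0.22,0.82,0,0,0,0],[1,-0.26,0.96,0,0,0,0]],
])

```text
time: 5.15
ee_pos: [0.5638, 0.0744, 0.2027]
tool_rot: [-3.107, -0.464, 0.005]
wrist_force: [0.3, -0.4, -4.3]
grip_width: 0.272
gripper_force: 30.0
```

Emit:
play_rows([
  [[1,-0.04,0.14,0,0,0,0],[1,-0.075,0.27,0,0,0,0],[1,-0.1,0.36,0,0,0,0],[1,-0.112,0.42,0,0,0,0],[1,-0.112,0.42,0,0,0,0],[1,-0.112,0.42,-0.08,0,0,0],[1,-0.112,0.42,-0.14,0,0,0],[1,-0.112,0.42,-0.14,0,0,0]],
])

```text
time: 5.82
ee_pos: [0.5354, 0.1772, 0.1657]
tool_rot: [3.106, 0.464, -0.01]
wrist_force: [-0.7, 0.1, -3.4]
grip_width: 0.267
gripper_force: 30.0
```

Run:
```python
from h import *
print(bot.get_obs()['wrist_force'],bot.get_obs()['ee_pos'],bot.get_obs()['torque'])
im,d=bot.get_image('scene'); W=world('scene',d); save('over.png',im[150:350,180:380].repeat(3,0).repeat(3,1))
it,dt=bot.get_image('top')
# gold pixels of held drift foot
h=cv2.cvtColor(im,cv2.COLOR_RGB2HSV); g=(h[...,1]>150)&(h[...,0]>12)&(h[...,0]<30)
m=g&(W[...,1]>.1)&(W[...,2]>.1)&(W[...,0]<.65)&(W[...,0]>.45)
P=W[m]; print(len(P),P.min(0),P.max(0))
from scipy.optimize import least_squares
z0=P[:,2].min(); F=P[(P[:,2]<z0+.026)&(P[:,2]>z0+.004)]
print(least_squares(lambda p:np.hypot(F[:,0]-p[0],F[:,1]-p[1])-.018,[.537,.178],loss='soft_l1',f_scale=.002).x)
```

```text
[-0.69224821  0.10171883 -3.43126175] [0.53544127 0.1771702  0.16570562] [ 0.04554381 -0.01736517 -0.03324143]
429 [0.51428313 0.16949104 0.11387585] [0.5431055  0.19762865 0.21220872]
[0.53415266 0.17644918]
```

View pics/over.png

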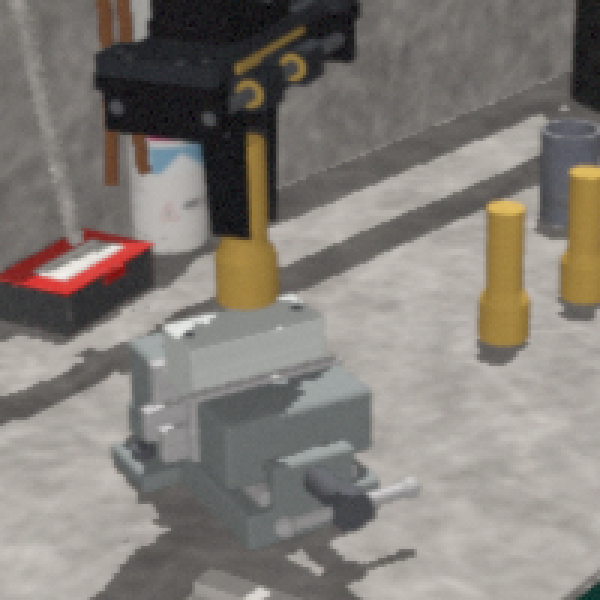

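The foot is over the middle of the block, about 13 mm above it. I lower it slowly.

Emit:
play_rows([
  [[1,0,0,-0.02,0,0,0],[1,0,0,-0.04,0,0,0],[1,0,0,-0.055,0,0,0],[1,0,0,-0.065,0,0,0],[1,0,0,-0.075,0,0,0],[1,0,0,-0.08,0,0,0]],
])

```text
time: 6.42
ee_pos: [0.5371, 0.1781, 0.1495]
tool_rot: [3.107, 0.465, 0.0]
wrist_force: [-1.0, -0.3, 0.4]
grip_width: 0.27
gripper_force: 30.0
```

Emit:
play_rows([
  [[1,0,0,-0.006,0,0,0],[1,0,0,-0.012,0,0,0],[1,0,0,-0.016,0,0,0],[1,0,0,-0.016,0,0,0]],
])

```text
time: 6.75
ee_pos: [0.5371, 0.1781, 0.1453]
tool_rot: [3.107, 0.465, 0.0]
wrist_force: [-1.3, -0.6, -2.2]
grip_width: 0.271
gripper_force: 30.0
```

Emit:
play_rows([
  [[1,0,0,-0.005,0,0,0],[1,0,0,-0.01,0,0,0],[1,0,0,-0.015,0,0,0],[1,0,0,-0.018,0,0,0]],
])

```text
time: 7.08
ee_pos: [0.5371, 0.1781, 0.1408]
tool_rot: [3.107, 0.465, 0.0]
wrist_force: [-0.8, -1.2, 0.5]
grip_width: 0.27
gripper_force: 30.0
```

Emit:
play_rows([
  [[1,0,0,-0.004,0,0,0],[1,0,0,-0.008,0,0,0]],
])

```text
time: 7.25
ee_pos: [0.5373, 0.1781, 0.1393]
tool_rot: [3.107, 0.465, 0.001]
wrist_force: [-4.6, -2.4, 17.0]
grip_width: 0.272
gripper_force: 30.0
```

Hard stop at the expected height (0.1395 expected, 0.1393 measured). I press firmer.

Emit:
play_rows([
  [[1,0,0,-0.002,0,0,0],[1,0,0,-0.004,0,0,0]],
])

```text
time: 7.42
ee_pos: [0.5373, 0.1782, 0.1393]
tool_rot: [3.107, 0.465, 0.002]
wrist_force: [-5.6, -1.9, 21.6]
grip_width: 0.269
gripper_force: 30.0
```

Emit:
play_rows([
  [[1,0,0,-0.003,0,0,0],[1,0,0,-0.006,0,0,0],[1,0,0,-0.006,0,0,0]],
])

```text
time: 7.67
ee_pos: [0.5377, 0.1783, 0.1391]
tool_rot: [-3.107, -0.465, -0.005]
wrist_force: [-7.0, -2.3, 29.2]
grip_width: 0.267
gripper_force: 30.0
```

Emit:
play_rows([
  [[1,0,0,-0.004,0,0,0],[1,0,0,-0.007,0,0,0],[1,0,0,-0.007,0,0,0]],
])

```text
time: 7.92
ee_pos: [0.5387, 0.1786, 0.1384]
tool_rot: [-3.106, -0.465, -0.01]
wrist_force: [-7.4, -0.7, 35.4]
grip_width: 0.269
gripper_force: 30.0
```

About 39 N has gone through the foot at the hard stop. I lift straight off and check.

Emit:
play_rows([
  [[1,0,0,0.02,0,0,0],[1,0,0,0.05,0,0,0],[1,0,0,0.1,0,0,0],[1,0,0,0.18,0,0,0],[1,0,0,0.26,0,0,0],[1,0,0,0.3,0,0,0],[1,0,0,0.3,0,0,0]],
])

```text
time: 8.5
ee_pos: [0.5378, 0.1782, 0.2114]
tool_rot: [-3.107, -0.464, -0.005]
wrist_force: [-0.2, 0.2, -3.2]
grip_width: 0.27
gripper_force: 30.0
```

Emit:
play_rows([
  [[1,0.03,-0.11,0,0,0,0],[1,0.06,-0.25,0,0,0,0],[1,0.1,-0.4,0,0,0,0],[1,0.14,-0.55,0,0,0,0],[1,0.18,-0.66,0,0,0,0],[1,0.2,-0.72,0,0,0,0],[1,0.2,-0.72,0,0,0,0],[1,0.2,-0.72,0,0,0,0]],
])

```text
time: 9.17
ee_pos: [0.5867, -0.0022, 0.2084]
tool_rot: [-3.107, -0.462, 0.003]
wrist_force: [0.2, 0.5, -3.4]
grip_width: 0.268
gripper_force: 30.0
```

Run:
```python
from h import *
from scipy.optimize import least_squares
print(bot.get_obs()['wrist_force'],bot.get_obs()['ee_pos'])
im,d=bot.get_image('scene'); W=world('scene',d); save('seat.png',im[130:330,200:400].repeat(3,0).repeat(3,1))
it,dt=bot.get_image('top'); Wt=world('top',dt)
for n,w,k in (('top',Wt,'top1'),('scene',W,'scene1')):
    o=world(n,np.load('/tmp/%s.npz'%k)['d'])
    a=np.radians(71); X=o-np.array([.537,.178,0]); u=X[...,0]*np.cos(a)+X[...,1]*np.sin(a); v=-X[...,0]*np.sin(a)+X[...,1]*np.cos(a)
    m=(abs(u)<.03)&(abs(v)<.012)&(o[...,2]>.09)
    X=w-np.array([.537,.178,0]); u=X[...,0]*np.cos(a)+X[...,1]*np.sin(a); v=-X[...,0]*np.sin(a)+X[...,1]*np.cos(a)
    m2=(abs(u)<.03)&(abs(v)<.012)&(w[...,2]>.07)
    print(n,np.nanmedian(o[m][:,2]),np.nanmedian(w[m2][:,2]),m.sum(),m2.sum())
# held drift axis
h=cv2.cvtColor(im,cv2.COLOR_RGB2HSV); g=(h[...,1]>150)&(h[...,0]>12)&(h[...,0]<30)
e=bot.get_obs()['ee_pos']; m=g&(np.hypot(W[...,0]-e[0],W[...,1]-e[1])<.035)&(W[...,2]>.1)
P=W[m]; print(len(P),np.percentile(P[:,2],[1,99])-e[2])
for lo,hi,r in((-.05,-.032,.018),(-.015,.035,.013)):
    F=P[(P[:,2]-e[2]>lo)&(P[:,2]-e[2]<hi)]; print(len(F),least_squares(lambda p:np.hypot(F[:,0]-p[0],F[:,1]-p[1])-r,e[:2],loss='soft_l1',f_scale=.002).x-e[:2])
```

```text
[ 0.18259921  0.4852331  -3.36896789] [ 0.58666947 -0.0022036   0.20843112]
top 0.09719891707171245 0.08541653131998368 373 366
scene 0.09722511595455166 0.08550671084189185 207 206
244 [-0.04865776  0.04141666]
83 [-0.00209628 -0.00227034]
70 [-0.00133537  0.00185577]
```

View pics/seat.png

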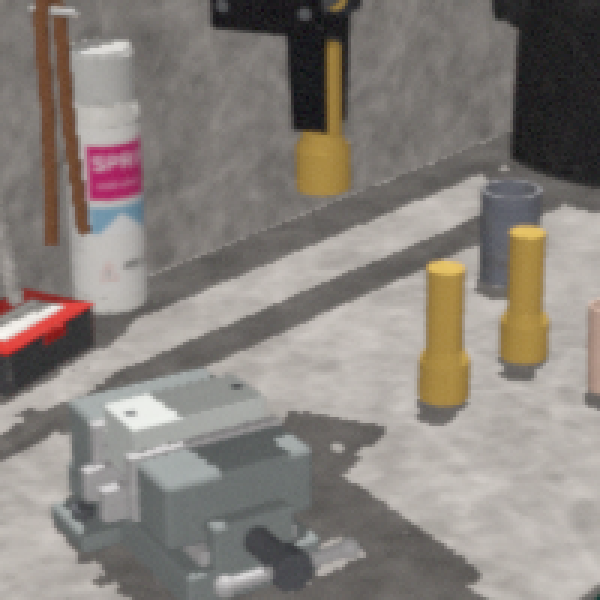

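The block top has gone from 97.2 to 85.5 mm in both cameras. That is the seated height of 85 mm, since the cameras also read about 0.5 mm high on the drifts. The picture shows the block level at crop (415,185) and the drift upright in the fingers at crop (165,322). I set it down on the bare table near (0.63,-0.00), clear of everything.

Emit:
play_rows([
  [[1,0.08,0,-0.05,0,0,0],[1,0.16,0,-0.15,0,0,0],[1,0.16,0,-0.27,0,0,0],[1,0.16,0,-0.39,0,0,0],[1,0.16,0,-0.49,0,0,0],[1,0.16,0,-0.55,0,0,0],[1,0.16,0,-0.57,0,0,0],[1,0.16,0,-0.57,0,0,0]],
])

```text
time: 9.93
ee_pos: [0.6264, -0.0007, 0.066]
tool_rot: [-3.106, -0.467, 0.003]
wrist_force: [-0.3, -1.0, -2.9]
grip_width: 0.27
gripper_force: 30.0
```

Emit:
play_rows([
  [[1,0,0,-0.01,0,0,0],[1,0,0,-0.018,0,0,0],[1,0,0,-0.018,0,0,0]],
])

```text
time: 10.18
ee_pos: [0.6274, -0.0017, 0.0635]
tool_rot: [3.107, 0.465, 0.002]
wrist_force: [0.2, 0.4, -3.9]
grip_width: 0.268
gripper_force: 30.0
```

Emit:
play_rows([
  [[1,0,0,-0.01,0,0,0],[1,0,0,-0.02,0,0,0],[1,0,0,-0.028,0,0,0],[1,0,0,-0.028,0,0,0]],
])

```text
time: 10.52
ee_pos: [0.6269, -0.002, 0.0553]
tool_rot: [-3.107, -0.464, 0.001]
wrist_force: [0.0, 0.6, -2.9]
grip_width: 0.267
gripper_force: 30.0
```

Emit:
play_rows([
  [[1,0,0,-0.004,0,0,0],[1,0,0,-0.004,0,0,0],[1,0,0,-0.004,0,0,0]],
])

```text
time: 10.77
ee_pos: [0.627, -0.0019, 0.0546]
tool_rot: [3.107, 0.464, -0.0]
wrist_force: [0.0, 0.2, -4.5]
grip_width: 0.27
gripper_force: 30.0
```

Emit:
play_rows([
  [[1,0,0,-0.002,0,0,0],[1,0,0,-0.004,0,0,0],[1,0,0,-0.004,0,0,0]],
])

```text
time: 11.02
ee_pos: [0.6271, -0.0019, 0.0538]
tool_rot: [3.107, 0.465, 0.0]
wrist_force: [0.0, 0.7, -2.6]
grip_width: 0.268
gripper_force: 30.0
```

Emit:
play_rows([
  [[1,0,0,-0.002,0,0,0],[1,0,0,-0.003,0,0,0],[1,0,0,-0.003,0,0,0]],
])

```text
time: 11.27
ee_pos: [0.6272, -0.002, 0.0537]
tool_rot: [3.107, 0.464, 0.001]
wrist_force: [-3.1, 0.5, 5.8]
grip_width: 0.271
gripper_force: 30.0
```

Touchdown: the force has risen to about +6 N. I release gradually and retract upward.

Emit:
play_rows([
  [[0.4,0,0,0,0,0,0],[0.3,0,0,0,0,0,0],[0.1,0,0,0,0,0,0],[-0.1,0,0,0,0,0,0],[-0.4,0,0,0,0,0,0],[-0.4,0,0,0,0,0,0],[-0.4,0,0,0,0,0,0]],
])

```text
time: 11.85
ee_pos: [0.6271, -0.0019, 0.0528]
tool_rot: [3.107, 0.464, -0.0]
wrist_force: [-0.1, 0.6, -0.9]
grip_width: 0.64
gripper_force: 0.0
```

Emit:
play_rows([
  [[-0.4,0,0,0.04,0,0,0],[-0.4,0,0,0.12,0,0,0],[-0.4,0,0,0.24,0,0,0],[-0.4,0,0,0.36,0,0,0],[-0.4,0,0,0.5,0,0,0],[-0.4,0,0,0.6,0,0,0],[-0.4,0,0,0.7,0,0,0],[-0.4,0,0,0.7,0,0,0]],
])

```text
time: 12.52
ee_pos: [0.6285, -0.002, 0.234]
tool_rot: [3.105, 0.464, 0.013]
wrist_force: [0.1, -0.4, 0.9]
grip_width: 0.7
gripper_force: 0.0
```

Run:
```python
from h import *
print(bot.get_obs()['wrist_force'],bot.get_obs()['ee_pos'])
im,d=bot.get_image('scene'); W=world('scene',d); save('end.png',im[130:330,200:400].repeat(3,0).repeat(3,1))
P=W[(np.hypot(W[...,0]-.627,W[...,1]+.002)<.03)&(W[...,2]>.004)&(W[...,2]<.12)]; print(P.min(0),P.max(0))
```

```text
[ 0.14307555 -0.39137829  0.87313053] [ 0.6285231  -0.00201234  0.23398017]
[ 0.60338691 -0.01522472  0.00406411] [0.63706421 0.0167815  0.09793224]
```

View pics/end.png

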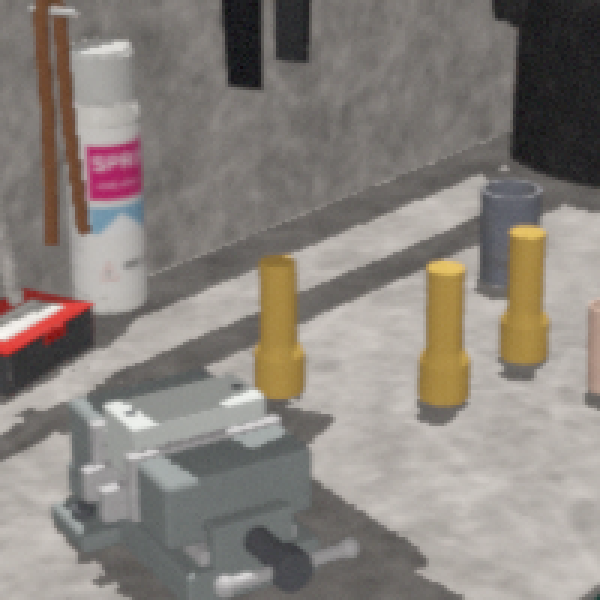

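The drift stands upright on bare table at crop (325,280), the gripper is clear above it, and the block is still seated. I hand it in.

```bash
python3 -c "
from rig import bot
print(bot.hand_in())"
```

```text
the job is handed in; nothing more can be done
None
```

The job is handed in: I pressed the block from 97 mm to its 85 mm seat with about 39 N through the drift's foot (14–25 N pinches the parallels; I didn't test them for looseness). The drift stands upright and released on the bare table.

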